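Blow a fresh-cut key clean with the bench blow gun

ROBOT

A 6-joint arm with a two-finger parallel gripper is mounted at the origin on the work surface. World frame = base frame: x ahead of the robot, y to its left, z up, the work surface at z = 0. Lengths are in mm, angles in degrees, forces in N, time in s.
With the tool pointing down it reaches from about 300 to 850 mm from the base axis. Payload 4.2 kg.
Tool frame: the origin (TCP) lies midway between the tips of the shut fingers; the grasp point (between the pads) lies 19 mm behind it (env.grip_point_offset is the distance from the TCP to the grasp point, in mm); z points along the fingers, x is the direction in which the jaws open and shut, and the axes are right-handed (so a half turn about z gives the same grasp; the last joint's range is limited). The gripper opens to 91 mm and grips with 3 to 60 N. Pads are 32 mm wide; open, the fingers measure 118 mm over their backs; the gripper's body (76 mm by 178 mm) begins 60 mm behind the grasp point.
Start: joints at [-73.396, 18.312, 89.639, -0, 72.044, -1.146], TCP at [175.302, -547.642, 213.976] pointing down, gripper open.
Joint ranges: [-177.97, 177.97], [-48.28, 115.42], [12.27, 149.76], [-77.06, 257.06], [2.81, 150.46], [-146.56, 146.56]. Speed limits (degrees/s): [147.25, 147.25, 180, 180, 180, 180].

INTERFACE

Orientations are given as [roll, pitch, yaw] about the fixed x, y, z axes, in that order (R = Rz(yaw) Ry(pitch) Rx(roll)).
In Python, from workcell import env gives the robot as it stands.
- The arm moves only by the shell command python3 -m pendant 'ROWS' [FORCE]. ROWS is JSON, a list of rows, each an object with "xyz": the shift along the tool's x, y, z in m, a list of three; "roll": the turn about the tool's z in degrees; "jaw": the closure, from 0 (fully open) to 1 (shut). A call has exactly 8 rows; each row is the pose to reach, as a shift and turn from the pose commanded when the call began, along the tool's axes at that moment; what a row does not reach only later rows make up. A row lasts 1/8 s, in which the tool goes at most 62.5 mm and 10.7 degrees, less where a joint would pass 70% of its speed; a pose out of reach is approached as far as the arm can. A call with a gripper value outside its range is refused whole. The fingers move at their own pace and stop on an object; FORCE is the grip in N (left out, the last holds). Time passes only in rows, so rows that repeat a pose let the fingers close, or fill a call up. It gives the time, the measured TCP pose, the force and the opening at its end, in the units of the state.
- env.state(): the state, without advancing time (a new reading comes with each control period).
- env.grab_frame(name): name is "scene" or "side" or "wrist"; returns (picture, depth): 480x640x3 uint8, blue, green, red; 480x640 float32, mm along the optical axis (not along the pixel's ray), 0 where there is no reading.
- env.camera_params(name): a dict with "camera_matrix" (3x3 intrinsics, pixels), "cam_to_world" (4x4, takes a point from camera to world coordinates); the wrist camera has in their place "hand_eye" (4x4, takes a point from camera to tool coordinates, whose origin is the TCP and whose axes are the tool frame's). Camera axes: x right, y up, looking along -z (the intrinsics and any distortion apply to the point x, -y, -z); pixel columns grow to the right and rows downward; lengths in mm; the calibration is good to about 2 mm. A picture is of the moment at which its call begins: read the wrist's pose just before it. camera_params takes no time and is no camera call.
- env.job_done(): hands the job in, once; it reports no verdict.
The state is a dict: "time_s": time; "qpos": joint angles; "qvel": joint speeds; "effort": joint torques, N m; "ee_pos": TCP position; "ee_rot": TCP orientation; "force": force on the tool from outside, world axes, zero at the start; "torque": the same for the moment, N m; "gripper_width": finger opening in mm.
Only numpy, scipy, OpenCV 4.12 (cv2) and the standard library are available. Lean on these libraries where they do the work, as an engineer would, in place of code of your own. Each camera call takes 0.05 s, during which the arm holds its last target. There are 200 camera calls.

TASK

Blow the freshly cut key clean with the cordless blow gun that has the long thin nozzle: squeeze its trigger fully home against the grip, keep it squeezed for a good second, then let go so that the trigger springs right back, and take the gripper clear. Leave the trigger of the other blow gun, the one with the short wide nozzle, alone.

Things in the scene. Friction and masses are not known exactly. Their poses are not given: they have to be found in the camera images.
- long_gun_squeeze (a point): Squeeze point of the grey pistol-shaped blower on its side with the long 8 mm nozzle aimed at a clamped key: 90 mm above the table, mid-height of grip (30 mm high) and trigger. x along barrel to nozzle, y grip to barrel, z up. Squeeze along x: grip's flat back at x -19 mm, trigger front +31 released, +19 home. Barrel (y over 47) and battery foot (y under -53) rise 20 mm above it; 45 mm open below.
- long_trigger (a joint): Trigger of the long-nozzle gun: black bar 67 mm long, 9 mm thick, 20 mm high, on an upright pin at x +14.5, y +45 mm from the squeeze point. 0 rad released, 0.27 rad fully home at its stop (then parallel to the grip). A spring returns it; about 8 N at the squeeze point's y holds it home. Fingers can come straight down in front of the trigger and behind the grip.
- short_gun_squeeze (a point): The same point, with the same axes and sizes, on the other blow gun: an identical blower (both are fixed to the table) but with a short wide funnel nozzle (34 mm long, 42 mm across) over a small steel chip tray. Not to be used. The two guns may have swapped sides.
- short_trigger (a joint): Trigger of the short-nozzle gun, 0 rad released, 0.27 rad fully squeezed. To be left alone.

How it is judged:
By the outcome, as a careful person would: the job done as asked, in the order asked, and still so for the second after the job is handed in, with the robot touching nothing.
It also fails if it takes over 32 s, if anything falls off the work surface, if the arm or the gripper's body presses on something with over 40 N, if the wrist force passes 120 N, or if a joint passes its speed limit or range.

## Working session

There is one attempt and no reset: what is moved stays moved. The work goes in short steps, Python scripts to look and compute and a shell command to move; the robot and the scene stay as the last step left them, time stands still between calls to the robot, and variables do not carry over. Pictures are saved under pics/ and viewed, about 8 in all and at most 12, crops included, and the job is handed in when it is done.

```bash
mkdir -p pics
python3 - <<'E'
from workcell import env
import cv2,numpy as np
s=env.state();print(s['time_s'],s['ee_pos'],s['ee_rot'],s['gripper_width'])
for n in ['scene','side','wrist']:
    p,d=env.grab_frame(n);cv2.imwrite(f'pics/{n}0.png',p);np.savez(f'pics/{n}0.npz',p=p,d=d)
    c=env.camera_params(n);print(n,{k:np.round(v,3).tolist() if not isinstance(v,str) else v for k,v in c.items()})
E
```

```text
0.0 [ 175.15311917 -547.13557944  213.12097003] [-1.79998485e+02  1.01630266e-01 -7.22490360e+01] 91.27776739958668
scene {'camera_matrix': [[435.801, 0.0, 321.729], [0.0, 435.801, 232.87], [0.0, 0.0, 1.0]], 'cam_to_world': [[-0.711, -0.484, 0.511, 846.467], [0.704, -0.498, 0.507, 354.439], [0.009, 0.719, 0.695, 586.874], [0.0, 0.0, 0.0, 1.0]]}
side {'camera_matrix': [[505.438, 0.0, 318.026], [0.0, 505.438, 232.619], [0.0, 0.0, 1.0]], 'cam_to_world': [[-0.999, 0.029, -0.026, 477.545], [-0.039, -0.652, 0.758, 706.831], [0.005, 0.758, 0.652, 720.171], [0.0, 0.0, 0.0, 1.0]]}
wrist {'camera_matrix': [[334.776, 0.0, 319.987], [0.0, 334.776, 245.365], [0.0, 0.0, 1.0]], 'hand_eye': [[1.0, -0.0, 0.002, 1.673], [0.0, -0.972, -0.235, -66.924], [0.002, 0.235, -0.972, -171.018], [0.0, 0.0, 0.0, 1.0]]}
```

View pics/scene0.png

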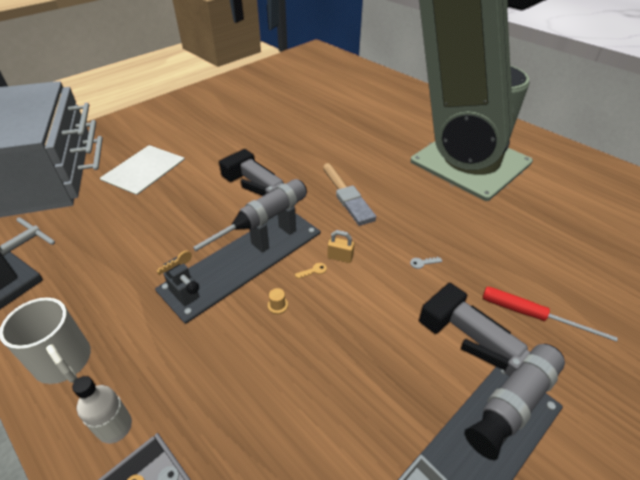

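View pics/side0.png

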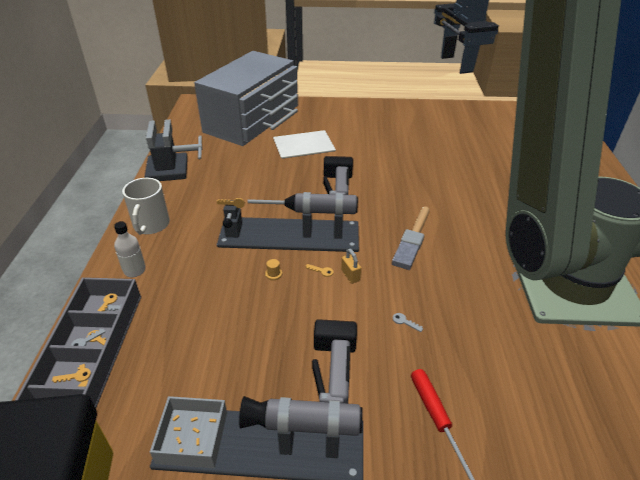

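The long gun is at about (330,200) in the side view, with its nozzle along world +x and its grip toward -y. The short gun is the nearer one, at about (320,415). Next I build a top-down height map from depth.

```bash
cat > h.py <<'E'
from workcell import env
import cv2,numpy as np
from scipy.spatial.transform import Rotation as R
def cloud(p,d,K,T):
    v,u=np.nonzero(d>0);z=d[v,u]
    P=np.c_[(u-K[0,2])/K[0,0]*z,-(v-K[1,2])/K[1,1]*z,-z]
    return P@T[:3,:3].T+T[:3,3],p[v,u]
E
python3 - <<'E'
from h import *
ims=[]
for n in ['scene','side']:
    f=np.load(f'pics/{n}0.npz');c=env.camera_params(n)
    P,C=cloud(f['p'],f['d'],np.array(c['camera_matrix']),np.array(c['cam_to_world']))
    m=(P[:,0]>250)&(P[:,0]<650)&(P[:,1]>-150)&(P[:,1]<250)
    P,C=P[m],C[m]
    tb=P[(P[:,2]<12)&(P[:,2]>-12)];print(n,'table z',np.median(tb[:,2]),len(P))
    im=np.full((400,400,3),40,np.uint8)
    o=np.argsort(P[:,2]);P,C=P[o],C[o]
    k=P[:,2]>60;col=cv2.applyColorMap(np.clip((P[k,2]-60)*3.4,0,255).astype(np.uint8)[:,None],cv2.COLORMAP_JET)[:,0]
    for q,cc in zip(P[k],col): cv2.rectangle(im,(int(q[0]-250),int(250-q[1])),(int(q[0]-250)+1,int(250-q[1])+1),cc.tolist(),-1)
    for t in range(0,400,50): cv2.putText(im,str(250+t),(t,395),0,.35,(255,255,255));cv2.putText(im,str(250-t),(0,t+4),0,.35,(255,255,255))
    ims.append(im)
cv2.imwrite('pics/top.png',np.hstack(ims))
E
```

```text
scene table z 2.59092124156291 45268
side table z 0.05284913363419719 35156
```

View pics/top.png

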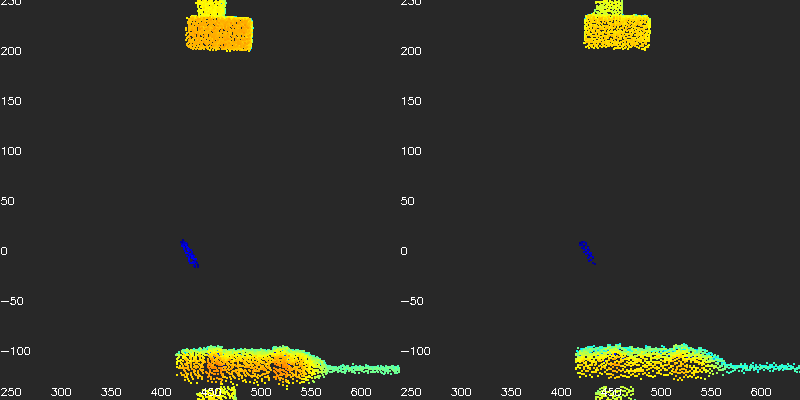

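The height map shows the long gun's barrel axis at y≈-117 and its nozzle along +x. The grip is below the crop, so I measure the grip, trigger and foot numerically.

Run:
```python
from h import *
for n in ['scene','side']:
    f=np.load(f'pics/{n}0.npz');c=env.camera_params(n)
    P,C=cloud(f['p'],f['d'],np.array(c['camera_matrix']),np.array(c['cam_to_world']))
    m=(P[:,0]>380)&(P[:,0]<560)&(P[:,1]>-330)&(P[:,1]<-60)&(P[:,2]>60)
    P=P[m]
    noz=None
    for y in range(-300,-90,8):
        q=P[(P[:,1]>=y)&(P[:,1]<y+8)&(P[:,2]>82)]
        if len(q)<4: continue
        xs=np.sort(q[:,0]);g=np.nonzero(np.diff(xs)>5)[0]
        segs=np.split(xs,g+1)
        print(n,y,[(round(s[0]),round(s[-1]),len(s)) for s in segs if len(s)>2],'z',np.percentile(q[:,2],[10,50,95]).round())
    P2,_=cloud(f['p'],f['d'],np.array(c['camera_matrix']),np.array(c['cam_to_world']))
    q=P2[(P2[:,0]>575)&(P2[:,0]<660)&(P2[:,1]>-140)&(P2[:,1]<-90)&(P2[:,2]>70)]
    print(n,'nozzle slope',np.polyfit(q[:,0],q[:,1],1),len(q))
```

```text
scene -276 [(440, 474, 13), (489, 500, 10)] z [105. 112. 113.]
scene -268 [(436, 501, 111)] z [ 95. 112. 114.]
scene -260 [(435, 501, 106)] z [ 95. 112. 114.]
scene -252 [(437, 501, 109)] z [ 94. 112. 114.]
scene -244 [(435, 502, 302)] z [ 87. 105. 113.]
scene -236 [(447, 473, 57)] z [ 89. 106. 109.]
scene -228 [(444, 473, 59)] z [ 89. 107. 109.]
scene -220 [(446, 473, 62)] z [ 89. 107. 109.]
scene -212 [(446, 474, 62)] z [ 94. 107. 109.]
scene -204 [(445, 473, 63), (492, 500, 33)] z [ 89. 103. 109.]
scene -196 [(445, 473, 57), (490, 499, 39)] z [ 89. 102. 108.]
scene -188 [(444, 474, 63), (486, 496, 39)] z [ 91. 103. 109.]
scene -180 [(446, 473, 59), (484, 495, 41)] z [ 91. 102. 109.]
scene -172 [(446, 473, 54), (484, 491, 38)] z [ 91. 104. 109.]
scene -164 [(447, 489, 87)] z [ 89. 103. 109.]
scene -156 [(447, 488, 75)] z [ 95. 106. 109.]
scene -148 [(446, 486, 75)] z [102. 106. 108.]
scene -140 [(452, 487, 26), (529, 543, 7)] z [104. 106. 109.]
scene -132 [(427, 452, 19), (457, 560, 108)] z [109. 111. 114.]
scene -124 [(427, 560, 226)] z [110. 112. 115.]
scene -116 [(427, 560, 329)
[... 776 characters left out ...]
e -180 [(445, 471, 27), (483, 492, 14)] z [ 95. 104. 106.]
side -172 [(445, 471, 34), (481, 490, 17)] z [ 97. 103. 106.]
side -164 [(445, 471, 25), (479, 487, 13)] z [ 97. 103. 106.]
side -156 [(445, 470, 30), (481, 487, 9)] z [ 99. 104. 106.]
side -148 [(445, 483, 55)] z [101. 103. 105.]
side -140 [(450, 456, 7), (470, 483, 9)] z [101. 103. 104.]
side -132 [(436, 442, 3), (458, 491, 15), (497, 505, 5), (513, 517, 3), (523, 558, 16)] z [107. 108. 112.]
side -124 [(426, 560, 145)] z [107. 109. 112.]
side -116 [(425, 560, 238)] z [104. 108. 112.]
side -108 [(425, 559, 482)] z [ 88. 101. 108.]
side -100 [(427, 555, 307)] z [ 85.  92. 101.]
side nozzle slope [-1.14006174e-02 -1.10134416e+02] 148
```

Both views agree. The squeeze point is at about (464.5, -187, 90) with a yaw of about -0.65°. The short gun is at y>200, well away. I move above the squeeze point with the jaws along x.

```bash
python3 -m pendant '[{"xyz":[-0.025,-0.037,0],"roll":-9,"jaw":0},{"xyz":[-0.058,-0.087,0],"roll":-18,"jaw":0},{"xyz":[-0.092,-0.138,0],"roll":-27,"jaw":0},{"xyz":[-0.125,-0.188,0],"roll":-36,"jaw":0},{"xyz":[-0.158,-0.238,0],"roll":-45,"jaw":0},{"xyz":[-0.192,-0.289,0],"roll":-54,"jaw":0},{"xyz":[-0.225,-0.339,0],"roll":-63,"jaw":0},{"xyz":[-0.2553,-0.3854,0],"roll":-71.6,"jaw":0}]' 20
python3 -m pendant '[{"xyz":[0,0,0],"roll":0,"jaw":0},{"xyz":[0,0,0],"roll":0,"jaw":0},{"xyz":[0,0,0],"roll":0,"jaw":0},{"xyz":[0,0,0],"roll":0,"jaw":0},{"xyz":[0,0,0],"roll":0,"jaw":0},{"xyz":[0,0,0],"roll":0,"jaw":0},{"xyz":[0,0,0],"roll":0,"jaw":0},{"xyz":[0,0,0],"roll":0,"jaw":0}]'
python3 - <<'E'
from h import *
s=env.state();print(s['time_s'],s['ee_pos'],s['ee_rot'],s['force'])
p,d=env.grab_frame('wrist');c=env.camera_params('wrist')
T=np.eye(4);T[:3,:3]=R.from_euler('xyz',s['ee_rot'],degrees=True).as_matrix();T[:3,3]=s['ee_pos']
P,C=cloud(p,d,np.array(c['camera_matrix']),T@np.array(c['hand_eye']))
P=P[(P[:,0]>415)&(P[:,0]<570)&(P[:,1]>-300)&(P[:,1]<-60)&(P[:,2]>82)&(P[:,2]<125)]
for y in range(-270,-95,8):
    q=P[(P[:,1]>=y)&(P[:,1]<y+8)]
    if len(q)<4: continue
    xs=np.sort(q[:,0]);segs=np.split(xs,np.nonzero(np.diff(xs)>4)[0]+1)
    print(y,[(round(s[0]),round(s[-1]),len(s)) for s in segs if len(s)>4],np.percentile(q[:,2],[50,95]).round())
cv2.imwrite('pics/wrist1.png',p)
E
```

```text
time_s: 1.15
ee_pos: [465.5, -185.2, 213.9]
ee_rot: [180.0, -0.0, -0.3]
force: [0.4, -0.5, 0.7]
gripper_width: 90.9
time_s: 2.15
ee_pos: [464.5, -187.0, 214.0]
ee_rot: [180.0, -0.0, -0.6]
force: [0.0, -0.6, -0.0]
gripper_width: 91.3
2.15 [ 464.54289933 -186.98672967  213.95520976] [ 1.79994932e+02 -2.43120041e-03 -6.48095376e-01] [ 0.01944724 -0.55127495 -0.03166937]
-270 [(435, 500, 320)] [110. 111.]
-246 [(436, 445, 48), (472, 500, 166)] [90. 96.]
-238 [(445, 473, 216)] [105. 106.]
-230 [(445, 473, 261)] [105. 106.]
-222 [(444, 473, 280)] [105. 106.]
-214 [(444, 473, 292)] [105. 106.]
-206 [(445, 473, 289), (490, 500, 87)] [105. 106.]
-198 [(445, 473, 294), (488, 498, 89)] [105. 106.]
-190 [(445, 473, 302), (485, 496, 98)] [105. 106.]
-182 [(445, 473, 306), (483, 494, 97)] [105. 106.]
-174 [(445, 473, 308), (482, 491, 102)] [104. 106.]
-166 [(446, 473, 323), (479, 490, 100)] [104. 106.]
-158 [(446, 488, 406)] [104. 106.]
-150 [(446, 485, 443), (523, 536, 17)] [104. 106.]
-142 [(427, 561, 1140)] [102. 107.]
-134 [(426, 570, 1644)] [108. 111.]
-126 [(427, 570, 1772)] [110. 113.]
-118 [(427, 570, 1817)] [109. 113.]
-110 [(427, 567, 1547)] [105. 109.]
-102 [(431, 550, 329)] [ 97. 103.]
```

View pics/wrist1.png

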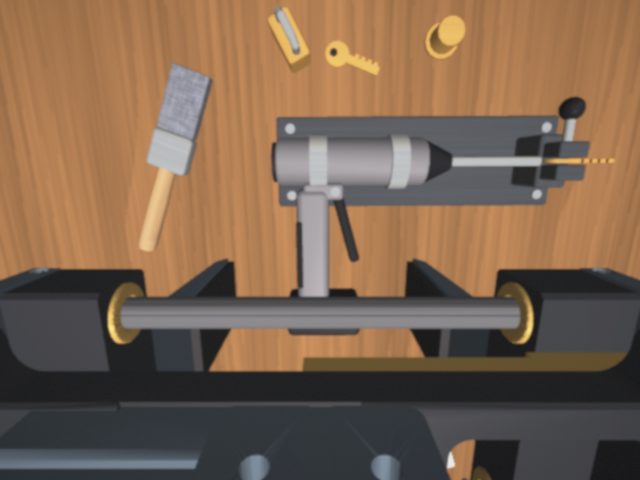

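The wrist view confirms it: the grip at (313,245) lies midway between the open fingers, with the black trigger at (345,230). I go down 143 mm.

```bash
python3 -m pendant '[{"xyz":[0,0,0.025],"roll":0,"jaw":0},{"xyz":[0,0,0.05],"roll":0,"jaw":0},{"xyz":[0,0,0.075],"roll":0,"jaw":0},{"xyz":[0,0,0.1],"roll":0,"jaw":0},{"xyz":[0,0,0.12],"roll":0,"jaw":0},{"xyz":[0,0,0.135],"roll":0,"jaw":0},{"xyz":[0,0,0.143],"roll":0,"jaw":0},{"xyz":[0,0,0.143],"roll":0,"jaw":0}]' 25
python3 -m pendant '[{"xyz":[0,0,0],"roll":0,"jaw":0.2},{"xyz":[0,0,0],"roll":0,"jaw":0.3},{"xyz":[0,0,0],"roll":0,"jaw":0.4},{"xyz":[0,0,0],"roll":0,"jaw":0.45},{"xyz":[0,0,0],"roll":0,"jaw":0.5},{"xyz":[0,0,0],"roll":0,"jaw":0.55},{"xyz":[0,0,0],"roll":0,"jaw":0.7},{"xyz":[0,0,0],"roll":0,"jaw":0.7}]' 25
python3 - <<'E'
from h import *
s=env.state();print(s['ee_pos'],s['force'],s['gripper_width'])
p,d=env.grab_frame('side');q,_=env.grab_frame('wrist')
a=cv2.resize(p[130:280,200:400],(800,600))
cv2.imwrite('pics/side2.png',cv2.resize(np.vstack([a,cv2.resize(q,(800,600))]),(400,600)))
E
```

```text
time_s: 3.2
ee_pos: [464.5, -187.0, 70.7]
ee_rot: [-180.0, 0.0, -0.7]
force: [0.4, -0.2, -0.0]
gripper_width: 91.6
time_s: 4.2
ee_pos: [462.9, -188.2, 71.6]
ee_rot: [179.9, 0.2, -0.5]
force: [-3.9, -6.4, 7.6]
gripper_width: 37.3
[ 462.92898009 -188.21367374   71.63200129] [-3.86330616 -6.41359022  7.56881474] 37.26558060279612
```

View pics/side2.png

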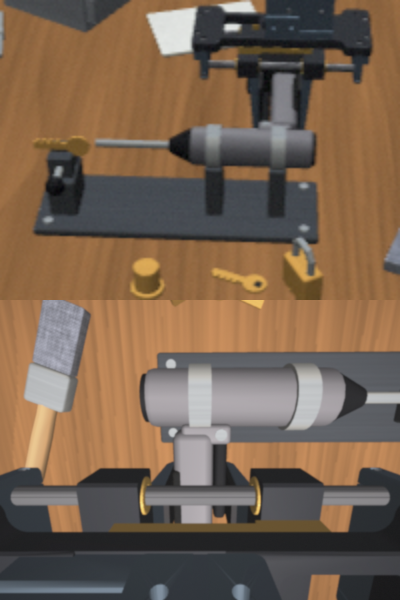

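The opening is 37.3 mm against 38 mm expected at home, and the trigger is parallel to the grip (at about (220,470) in the lower view). I hold for 2 s.

```bash
for i in 1 2; do python3 -m pendant '[{"xyz":[0,0,0],"roll":0,"jaw":0.7},{"xyz":[0,0,0],"roll":0,"jaw":0.7},{"xyz":[0,0,0],"roll":0,"jaw":0.7},{"xyz":[0,0,0],"roll":0,"jaw":0.7},{"xyz":[0,0,0],"roll":0,"jaw":0.7},{"xyz":[0,0,0],"roll":0,"jaw":0.7},{"xyz":[0,0,0],"roll":0,"jaw":0.7},{"xyz":[0,0,0],"roll":0,"jaw":0.7}]' 30; done
python3 - <<'E'
from h import *
s=env.state();p,d=env.grab_frame('wrist');c=env.camera_params('wrist')
T=np.eye(4);T[:3,:3]=R.from_euler('xyz',s['ee_rot'],degrees=True).as_matrix();T[:3,3]=s['ee_pos']
P,C=cloud(p,d,np.array(c['camera_matrix']),T@np.array(c['hand_eye']))
P=P[(P[:,0]>430)&(P[:,0]<510)&(P[:,2]>92)&(P[:,2]<125)]
for y in range(-220,-140,6):
    q=P[(P[:,1]>=y)&(P[:,1]<y+6)]
    if len(q)<4: continue
    xs=np.sort(q[:,0]);segs=np.split(xs,np.nonzero(np.diff(xs)>2.5)[0]+1)
    print(y,[(round(s[0]),round(s[-1]),len(s)) for s in segs if len(s)>4])
E
```

```text
time_s: 5.3
ee_pos: [462.9, -188.2, 71.6]
ee_rot: [179.9, 0.2, -0.6]
force: [-4.5, -6.4, 8.0]
gripper_width: 37.4
time_s: 6.3
ee_pos: [462.9, -188.2, 71.6]
ee_rot: [179.9, 0.2, -0.6]
force: [-4.6, -6.4, 7.4]
gripper_width: 37.6
-214 [(445, 473, 142), (477, 480, 6)]
-208 [(445, 483, 954)]
-202 [(445, 483, 1025)]
-196 [(445, 471, 199), (483, 483, 72)]
-190 [(445, 446, 24), (483, 483, 25)]
-184 [(446, 483, 398)]
-178 [(442, 495, 1678)]
-172 [(434, 443, 490), (445, 483, 1117), (486, 495, 358)]
-166 [(445, 483, 1126)]
-160 [(446, 483, 1137)]
-154 [(446, 485, 1180)]
-148 [(446, 485, 1319)]
-142 [(431, 510, 1818)]
```

The trigger front is straight at x=483 along its whole length (home = 464.5+19 = 483.5). It was held home for over 2 s. I release and retreat.

```bash
python3 -m pendant '[{"xyz":[0,0,0],"roll":0,"jaw":0.4},{"xyz":[0,0,0],"roll":0,"jaw":0.2},{"xyz":[0,0,0],"roll":0,"jaw":0},{"xyz":[0,0,0],"roll":0,"jaw":0},{"xyz":[0,0,0],"roll":0,"jaw":0},{"xyz":[0,0,0],"roll":0,"jaw":0},{"xyz":[0,0,0],"roll":0,"jaw":0},{"xyz":[0,0,0],"roll":0,"jaw":0}]' 25
python3 -m pendant '[{"xyz":[0,0,-0.015],"roll":0,"jaw":0},{"xyz":[0,0,-0.04],"roll":0,"jaw":0},{"xyz":[0,0,-0.07],"roll":0,"jaw":0},{"xyz":[0,0,-0.1],"roll":0,"jaw":0},{"xyz":[0,0,-0.125],"roll":0,"jaw":0},{"xyz":[0,0,-0.143],"roll":0,"jaw":0},{"xyz":[0,0,-0.15],"roll":0,"jaw":0},{"xyz":[0,0,-0.15],"roll":0,"jaw":0}]'
python3 - <<'E'
from h import *
s=env.state();print(s['time_s'],s['ee_pos'],s['force']);p,d=env.grab_frame('wrist');c=env.camera_params('wrist')
T=np.eye(4);T[:3,:3]=R.from_euler('xyz',s['ee_rot'],degrees=True).as_matrix();T[:3,3]=s['ee_pos']
P,C=cloud(p,d,np.array(c['camera_matrix']),T@np.array(c['hand_eye']))
P=P[(P[:,0]>430)&(P[:,0]<510)&(P[:,2]>82)&(P[:,2]<125)]
for y in range(-206,-160,8):
    q=P[(P[:,1]>=y)&(P[:,1]<y+8)]
    xs=np.sort(q[:,0]);segs=np.split(xs,np.nonzero(np.diff(xs)>4)[0]+1)
    print(y,[(round(s[0]),round(s[-1]),len(s)) for s in segs if len(s)>4])
p2,_=env.grab_frame('side');cv2.imwrite('pics/side3.png',p2)
E
```

```text
time_s: 7.35
ee_pos: [464.4, -187.1, 70.9]
ee_rot: [180.0, 0.0, -0.7]
force: [-0.3, 0.2, -0.6]
gripper_width: 91.4
time_s: 8.35
ee_pos: [464.6, -187.0, 221.5]
ee_rot: [180.0, -0.1, -0.6]
force: [0.5, -0.3, -0.4]
gripper_width: 91.3
8.35 [ 464.56578154 -187.01705516  221.47111571] [ 0.54183061 -0.30056605 -0.43126164]
-206 [(444, 472, 273), (490, 500, 78)]
-198 [(445, 472, 279), (488, 498, 88)]
-190 [(445, 472, 284), (485, 496, 90)]
-182 [(445, 472, 284), (483, 494, 94)]
-174 [(445, 472, 293), (481, 491, 95)]
-166 [(445, 473, 286), (479, 489, 95)]
```

View pics/side3.png

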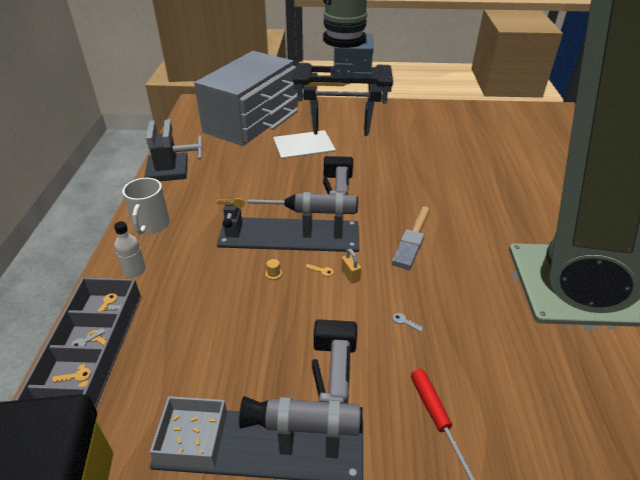

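The trigger is back at its released position, the gripper is well clear at (340,100), and the short gun is unchanged at (320,380). I hand the job in.

```bash
python3 -c "
from workcell import env
print(env.job_done())"
```

```text
the job is handed in; nothing more can be done
None
```

I squeezed the long-nozzle gun's trigger fully home, held it for over 2 s, let it spring back and lifted the gripper clear. I handed the job in at about 8.5 s of the 32 s allowed.

- **Squeezed:** the trigger front lay straight at x≈483 mm against 483.5 expected at home. The finger opening was 37.3–37.6 mm against 38 nominal.
- **Released:** the trigger was back at its original position within 1 mm.
- **Clear of everything:** the gripper ended about 110 mm above the gun, with the force on the tool near zero. Readings during the squeeze were about 11 N at most.
- **Other gun:** the robot never went near the short-nozzle gun, and it looks unchanged in the last picture.

No check failed or disagreed.

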